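Level the crepe griddle

TASK

The crepe griddle sags towards its levelling foot: first set its heat lever to off, upright at the long middle mark, then stand the spirit level on the middle of the round plate, in line with the levelling foot (across the griddle), and let go of it. Turn the levelling foot's knob until the bubble sits midway between the two lines. Finish with the fingers pressing the level steadily down on the plate with about 10 N, bubble still centred, and stay so without letting go; leave the other things where they are.

Things in the scene. Friction and masses are not known exactly. Their poses are not given: they have to be found in the camera images.
- griddle: crepe griddle: steel chassis 270 x 345 mm, top 71 mm up, with a flat round black plate (260 mm across, top 100 mm up) on its left, a switch strip on its right. Origin on the worktop midway between its two fixed feet, 115 mm to the +y side of the plate's centre. x: away from the robot; y: left, away from the levelling foot. Fixed; tips only about the fixed feet (parallel to x), under 0.6 deg
- plate_centre (a point): centre of the plate's top face; the level goes here, long side along the griddle's y, either way round (within about 8 degrees, middle within 30 mm of this point)
- heat_lever (a joint): angle of the heat lever, rad: 0 = upright = off; positive = leaning to the griddle's +x (away from the robot), negative = towards the robot; stops at +-0.8; stiff, stays where it is left (about 1.5 N at the grip); off means within 0.1
- lever_grip (a point): centre of the lever's black barrel grip (18 mm diameter, 24 mm long, its axis along the griddle's y), 47 mm from the pivot; swings in the griddle's x-z plane
- lever_pivot (a point): pivot of the heat lever, in the slot of the strip's top, 74 mm above the worktop; axis along the griddle's y
- knob_grip (a point): mid-height of the levelling foot's round black knob (40 mm across, 26 mm high, top 128 mm up; axis vertical), right of the griddle, 365 mm from the line of fixed feet. Turning it clockwise seen from above raises this side (8 mm a turn, 3.5 mrad of tilt per rad); needs 0.8 to 2.3 rad. The knob itself does not rise; stiff (0.12 N m), stays where left
- level: spirit level, loose, on the worktop at the start: aluminium bar 180 x 24 x 40 mm (length x, width y, height z), about 0.28 kg, black end caps, a vial in its middle read from above. Origin: centre of its underside. Taken across its width
- bubble (a joint): place of the bubble along the level's x, m; 0 = midway between the two lines (14 mm bubble, lines 18 mm apart), stops at +-0.018. It goes to the higher end, 1.6 mm per mrad of slope, and needs about a second to settle; centred means within 2 mm
- bowl_near: white bowl, 130 mm across, bystander
- spread_jar: jar with dark lid, 77 mm across, 102 mm high, bystander
- salt_shaker: salt shaker, 44 mm across, 90 mm high, bystander
- tin_small: small tin, 57 mm across, 72 mm high, bystander
- tomato_a: tomato, 74 mm, bystander
- onion_b: red onion, 67 mm, bystander
- pepper_shaker: pepper shaker, 44 mm across, 90 mm high, bystander
- spreader: wooden T-shaped batter spreader, 180 x 150 mm, bystander

How it is judged:
On the way, in this order (a step that is already met when the one before it is completed fails the run):
1. the heat lever stands upright at off, within 0.1 rad (value of joint heat_lever between -0.1 and 0.1 rad), for 0.3 s.
2. the level stands on the plate near its middle, in line with the foot, let go, the griddle still sagging (contact force between level and griddle above 1 N and horizontal distance between level and plate_centre below 0.035 m and angle between the x axis of level and the y axis of griddle, either way round below 0.15 rad and contact force between level and the arm below 0.1 N and contact force between level and the fingers below 0.1 N and linear speed of level below 0.02 m/s and angle between griddle's own z axis and vertical above 0.0022 rad), for 0.3 s.
3. the bubble of the standing, untouched level is centred by the foot (contact force between level and griddle above 1 N and horizontal distance between level and plate_centre below 0.035 m and angle between the x axis of level and the y axis of griddle, either way round below 0.15 rad and contact force between level and the arm below 0.1 N and contact force between level and the fingers below 0.1 N and angle between griddle's own z axis and vertical below 0.002 rad and value of joint bubble between -0.002 and 0.002 m), for 0.3 s.
At the end, for the whole second after the job is handed in: fingers press the level on the plate (6 to 40 N between the two), bubble within 2 mm of the middle, griddle level within 2 mrad, level within 35 mm of the plate's centre and 0.15 rad of the line to the foot, heat lever within 0.1 rad of upright, fingers still on the level (all of step 1 and value of joint bubble between -0.002 and 0.002 m and angle between griddle's own z axis and vertical below 0.002 rad and contact force between level and griddle between 6 and 40 N and contact force between level and the fingers above 2 N and horizontal distance between level and plate_centre below 0.035 m and angle between the x axis of level and the y axis of griddle, either way round below 0.15 rad and angle between level's own z axis and vertical below 0.03 rad); the arm keeps its last pose, push and grip.
It fails at once if a bystander is shifted by more than 30 mm (distance of any of bowl_near, spread_jar, salt_shaker, pepper_shaker, tin_small, tomato_a, onion_b, spreader from where it was at the start of the episode above 0.03 m).
It also fails if it takes over 64 s, if anything falls off the work surface, if the arm or the gripper's body presses on something with over 40 N, if the wrist force passes 120 N, or if a joint passes its speed limit or range.

ROBOT

A 6-joint arm with a two-finger parallel gripper is mounted at the origin on a cart in front of the work surface, level with it; the furniture and walls round the work are solid. World frame = base frame: x ahead of the robot, y to its left, z up, the work surface at z = 0. Lengths are in m, angles in rad, forces in N, time in s.
With the tool pointing down it reaches from about 0.375 to 0.9 m from the base axis. Payload 3.1 kg.
Tool frame: the origin (TCP) lies where the fingers leave the gripper's body, on its centre line; the fingertips stand 73 mm ahead of it and the grasp point (between the pads) lies 54 mm ahead of it; z points along the fingers, y is the line along which they close (so a half turn about z gives the same grasp; the last joint's range is limited). The gripper opens to 85 mm and grips with 20 to 120 N. Pads are 22 mm wide; open, the fingers measure 114 mm over their backs; the gripper's body (76 mm by 85 mm) begins 54 mm behind the grasp point. The pads swing forward as they close: fully open they stand 13 mm farther back than shut.
Start: joints at [-1.52, 0.527, 1.433, -0, 1.181, -0.178], TCP at [0.142, -0.609, 0.304] pointing down, gripper open.
Joint ranges: [-3.08, 3.08], [-0.75, 2.2], [0.22, 2.44], [-1.43, 4.57], [0, 2.65], [-2.85, 2.85]. Speed limits (rad/s): [2.79, 2.79, 3.14, 3.14, 3.14, 3.14].

INTERFACE

Orientations are given as a unit quaternion [x, y, z, w].
In Python, from station import manip gives the robot as it stands.
- The arm moves only by the tool step_arm, never from a script. Its argument "moves" is one flat list of numbers, 5 for each row, row after row: the opening, from 0 (shut) to 1 (fully open), then the shift along the world's x, y, z scaled (see below), then the turn about the world's z scaled (see below). In form: [fingers, x, y, z, yaw, fingers, x, y, z, yaw, ...]. A call has 1 to 12 rows; each row is the pose to reach, as a shift and turn from the pose commanded when the call began, turning the shorter way round; what a row does not reach only later rows make up. The controller multiplies each number of a shift by 200 mm and each number of a turn by pi rad. A row lasts 1/8 s, in which the tool goes at most 62.5 mm and 10.7 degrees, less where a joint would pass 70% of its speed; a pose out of reach is approached as far as the arm can. A call with a number of a shift or a turn outside -1 to 1 is refused whole. A call with a gripper value outside its range is refused whole. The fingers move at their own pace and stop on an object; "grip_force" is the grip in N (left out, the last holds). Time passes only in rows, so rows that repeat a pose let the fingers close. It gives the time, the measured TCP pose, the force, the opening and the grip force at its end, in the units of the state.
- manip.sense(): the state, without advancing time (a new reading comes with each control period).
- manip.snapshot(name): name is "scene" or "top" or "wrist"; returns a dict with "color" (480x640x3 uint8, blue, green, red), "z_map" (480x640 float32, m along the optical axis (not along the pixel's ray), 0 where there is no reading), "fovy" (degrees; the focal length in pixels is half the picture's height over the tangent of half this angle, whatever the lens; pixels are square), "cx", "cy" (the principal point, pixels), "R" (3x3) and "t" (3): a world point X has camera coordinates R X + t; the wrist camera has in their place "mount" (4x4, takes a point from camera to tool coordinates, whose origin is the TCP and whose axes are the flange's). Camera axes: x right, y down, z forward; pixel columns grow to the right and rows downward; lengths in m; the calibration is good to about 2 mm. The wrist camera is an equidistant fisheye: a pixel r from the principal point sees the ray r / f radians off the axis. A picture is of the moment at which its call begins: read the wrist's pose just before it.
- manip.sign_off(): hands the job in; it is judged then, once.
The state is a dict: "t": time; "q": joint angles; "qd": joint speeds; "tau": joint torques, N m; "tcp_pos": TCP position; "tool_rot": TCP orientation; "force": force on the tool from outside, world axes, zero at the start; "ft_torque": the same for the moment, N m; "finger_gap": opening from 0.0 (shut) to 1.0 (fully open); "gripper_force": force on a finger pad.
Only numpy, scipy, OpenCV 4.12 (cv2) and the standard library are available. Lean on these libraries where they do the work, as an engineer would, in place of code of your own. Each camera call takes 0.05 s, during which the arm holds its last target. There are 200 camera calls.

## Working session

There is one attempt and no reset: what is moved stays moved. The work goes in short steps, Python scripts to look and compute and a tool call to move; the robot and the scene stay as the last step left them, time stands still between calls to the robot, and variables do not carry over. Pictures are saved under pics/ and viewed, at most 10 in all, crops included, and the job is handed in when it is done.

Besides the shell and the picture viewer there is one more tool, called after "Request:" in YAML: its name, and indented under it one key for each argument. step_arm: Moves the arm, as the interface text tells. Its arguments: {"type":"object","properties":{"moves":{"type":"array","items":{"type":"number"}},"grip_force":{"type":"number"}},"required":["moves"]}

```bash
ls; mkdir -p pics; cat > h.py <<'E'
import numpy as np, cv2
from station import manip
from scipy.spatial.transform import Rotation as Ro
def load(n):
    d=manip.snapshot(n); d['f']=240/np.tan(np.radians(d['fovy'])/2); return d
def cloud(d):
    v,u=np.mgrid[0:480,0:640]; z=d['z_map']
    c=np.stack([(u-d['cx'])/d['f']*z,(v-d['cy'])/d['f']*z,z],-1)
    return (c-d['t'])@d['R']
def ray(d,u,v,h):
    r=np.array([(u-d['cx'])/d['f'],(v-d['cy'])/d['f'],1.])@d['R']; o=-d['R'].T@d['t']
    return o+r*(h-o[2])/r[2]
E
python3 - <<'E'
from h import *
import pickle
for n in('top','scene'):
    d=load(n); cv2.imwrite(f'pics/{n}0.png',d['color']); pickle.dump(d,open(n+'.pkl','wb')); print(n,d['f'],-d['R'].T@d['t'],d['R'].round(2).tolist())
s=manip.sense(); print({k:np.round(v,3).tolist() for k,v in s.items()})
E
```

```text
pics
top 603.0981786581712 [0.13729823 0.0689951  1.98398723] [[-0.01, -1.0, 0.0], [-0.98, 0.01, -0.22], [0.22, -0.01, -0.98]]
scene 554.7889848310047 [ 0.04141222 -1.18720521  1.36873265] [[0.92, -0.39, -0.01], [-0.27, -0.63, -0.73], [0.28, 0.67, -0.69]]
{'t': 0.1, 'q': [-1.52, 0.528, 1.434, 0.0, 1.181, -0.178], 'qd': [0.001, -0.002, -0.002, -0.001, 0.001, 0.0], 'tau': [-0.0, -44.33, -17.859, -0.0, 0.004, 0.0], 'tcp_pos': [0.142, -0.608, 0.303], 'tool_rot': [0.993, 0.114, 0.0, -0.001], 'force': [-0.399, 1.142, -0.076], 'ft_torque': [0.006, 0.041, 0.056], 'gripper_force': 0.0, 'finger_gap': 0.998}
```

View pics/top0.png

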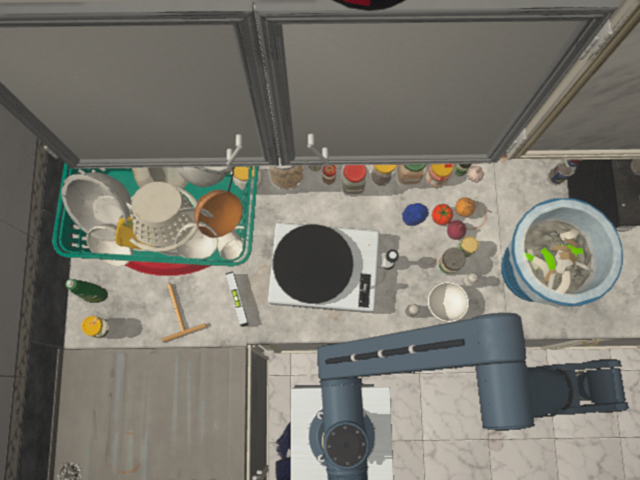

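View pics/scene0.png

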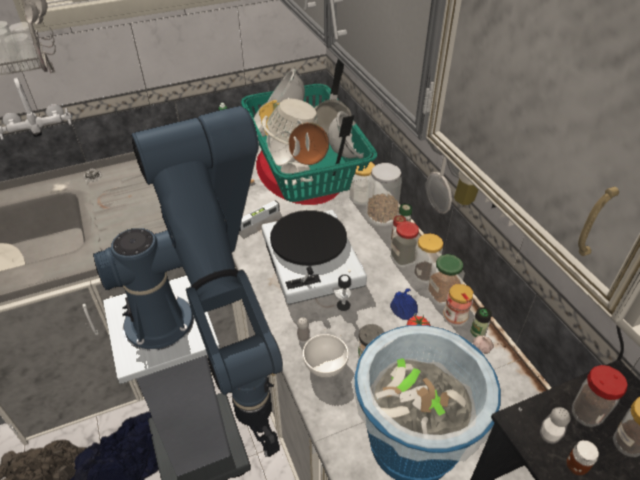

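The top view shows the plate at about (313,264), strip and lever near (366,290), knob at (391,258), and the level at (236,299). A salt shaker stands at (413,310) and the bowl at (448,302). The spreader is left of the level.

```bash
python3 - <<'E'
from h import *
import pickle
d=pickle.load(open('top.pkl','rb')); P=cloud(d); im=d['color'].astype(int); mx=im.max(2); mn=im.min(2)
def reg(u0,u1,v0,v1,m):
    k=np.zeros((480,640),bool); k[v0:v1,u0:u1]=1; return k&m
# plate
m=reg(265,362,215,310,(mx<60)).astype(np.uint8)
c=max(cv2.findContours(m,0,1)[0],key=cv2.contourArea); e=cv2.fitEllipse(c); print('plate',e,ray(d,*e[0],.1))
# chassis
m=reg(262,392,215,320,(np.abs(P[...,2]-.07)<.01)); q=P[m][:,:2].astype(np.float32); r=cv2.minAreaRect(q); print('chassis',r, cv2.boxPoints(r).round(3).tolist())
m=reg(215,262,265,335,(P[...,2]>.03)&(P[...,2]<.06)); q=P[m][:,:2].astype(np.float32); r=cv2.minAreaRect(q); print('level',r,m.sum(),np.median(P[m][:,2]),cv2.boxPoints(r).round(3).tolist())
m=reg(380,402,240,275,(P[...,2]>.1)&(P[...,2]<.15)); print('knob',m.sum(),P[m].mean(0),P[m].min(0),P[m].max(0))
m=reg(355,380,270,312,(P[...,2]>.085)); print('lever',m.sum(),P[m].mean(0) if m.any() else 0,P[m].min(0),P[m].max(0))
big=lambda a:cv2.resize(a,None,fx=6,fy=6,interpolation=cv2.INTER_CUBIC)
d2=pickle.load(open('scene.pkl','rb'))
A=big(d['color'][235:315,345:425]); B=big(d2['color'][255:315,275:360]); B=cv2.resize(B,(int(B.shape[1]*480/B.shape[0]),480)); A=A[:, :340]
o=np.hstack([A,B])[:, :800]; cv2.imwrite('pics/z0.png',o); print(o.shape)
E
```

```text
plate ((312.73638916015625, 263.5099182128906), (76.69879913330078, 77.30520629882812), 108.24455261230469) [0.53708114 0.08171172 0.1       ]
chassis ((0.5337387323379517, 0.026547446846961975), (0.3833678066730499, 0.2723242938518524), 84.37144470214844) [[0.3790000081062317, -0.1509999930858612], [0.6499999761581421, -0.17800000309944153], [0.6880000233650208, 0.20399999618530273], [0.4169999957084656, 0.23100000619888306]]
level ((0.43890953063964844, 0.33342933654785156), (0.18245160579681396, 0.025173727422952652), 16.473230361938477) 390 0.039094107902188355 [[0.3479999899864197, 0.3199999928474426], [0.35499998927116394, 0.29499998688697815], [0.5299999713897705, 0.34700000286102295], [0.5230000019073486, 0.3709999918937683]]
knob 142 [ 0.55350456 -0.16809169  0.12682464] [ 0.53584213 -0.1892725   0.10402265] [ 0.57638311 -0.14845666  0.14537257]
lever 67 [ 0.45554133 -0.07563048  0.19744107] [ 0.13729823 -0.09464546  0.08515589] [0.48621902 0.0689951  1.98398723]
(480, 800, 3)
```

View pics/z0.png

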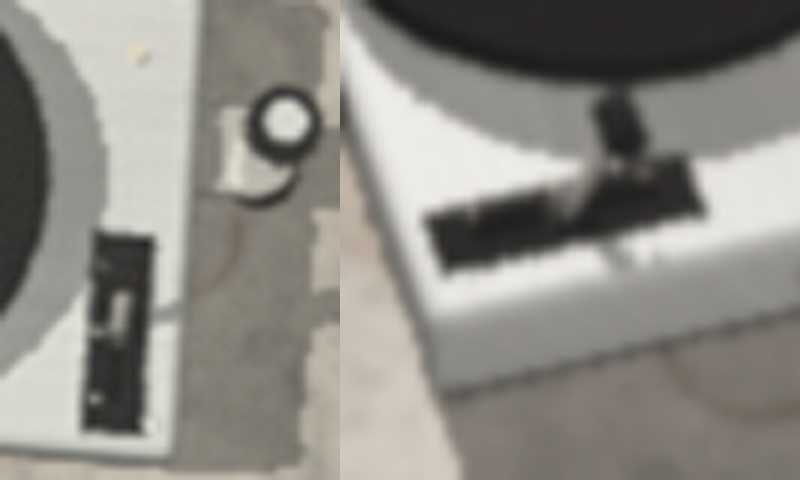

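```bash
python3 - <<'E'
from h import *
import pickle
d=pickle.load(open('top.pkl','rb')); P=cloud(d); im=d['color'].astype(int); mx=im.max(2)
k=np.zeros((480,640),bool); k[215:320,262:379]=1
m=k&(np.abs(P[...,2]-.071)<.006)
q=P[m][:,:2]; lo=np.percentile
# edges by row/col extremes
R=[];L=[];B=[]
for v in range(240,300,2):
    u=np.where(m[v])[0]
    if len(u): R.append(P[v,u[-1]]); L.append(P[v,u[0]])
for u in range(285,365,2):
    v=np.where(m[:,u])[0]
    if len(v): B.append(P[v[-1],u])
R,L,B=map(np.array,(R,L,B))
print('right dy/dx',np.polyfit(R[:,0],R[:,1],1),'left',np.polyfit(L[:,0],L[:,1],1),'bottom dx/dy',np.polyfit(B[:,1],B[:,0],1))
# strip
k=np.zeros((480,640),np.uint8); k[272:310,357:374]=1
s=(k>0)&(mx<70); pts=np.array([ray(d,u,v,.074)[:2] for v,u in zip(*np.where(s))],np.float32); print('strip',cv2.minAreaRect(pts))
z=np.where((k>0)&(P[...,2]>.08)&(P[...,2]<.2)); print('top pts',[(int(u),int(v),P[v,u].round(3).tolist()) for v,u in zip(*z)][:40])
s=pickle.load(open('scene.pkl','rb')); Q=cloud(s)
k=np.zeros((480,640),bool); k[262:285,290:325]=1
z=np.where(k&(Q[...,2]>.079)&(Q[...,2]<.2)&(Q[...,1]<-.05)); print('scene',[(int(u),int(v),Q[v,u].round(3).tolist()) for v,u in zip(*z)])
k=np.zeros((480,640),bool); k[270:300,330:365]=1
z=k&(Q[...,2]>.12)&(Q[...,2]<.14); print('knob scene',z.sum(),Q[z].min(0),Q[z].max(0))
k[:]=0; k[235:275,380:405]=1
z=k&(P[...,2]>.123)&(P[...,2]<.133); print('knob top',z.sum(),P[z].mean(0),P[z].min(0),P[z].max(0))
E
```

```text
right dy/dx [-0.09880592 -0.06926602] left [-0.20816422  0.30798268] bottom dx/dy [0.08350336 0.39976503]
strip ((0.4534760117530823, -0.08245280385017395), (0.02770273946225643, 0.10290195792913437), 84.73738098144531)
top pts [(364, 274, [0.504, -0.082, 0.083]), (367, 274, [0.504, -0.092, 0.081]), (369, 275, [0.501, -0.098, 0.081]), (358, 277, [0.495, -0.063, 0.081]), (362, 278, [0.485, -0.073, 0.114]), (363, 278, [0.484, -0.076, 0.123]), (364, 278, [0.485, -0.079, 0.114]), (365, 278, [0.484, -0.082, 0.123]), (366, 278, [0.483, -0.085, 0.125]), (367, 278, [0.484, -0.088, 0.121]), (368, 278, [0.486, -0.093, 0.108]), (362, 279, [0.48, -0.072, 0.126]), (363, 279, [0.479, -0.075, 0.131]), (364, 279, [0.479, -0.078, 0.128]), (365, 279, [0.481, -0.082, 0.122]), (366, 279, [0.479, -0.084, 0.131]), (367, 279, [0.482, -0.089, 0.116]), (368, 279, [0.48, -0.091, 0.125]), (369, 279, [0.48, -0.094, 0.124]), (362, 280, [0.478, -0.073, 0.12]), (363, 280, [0.477, -0.075, 0.123]), (364, 280, [0.478, -0.079, 0.118]), (365, 280, [0.477, -0.082, 0.123]), (366, 280, [0.476, -0.084, 0.127]), (367, 280, 
[... 2621 characters left out ...]
0.462, -0.085, 0.093]), (307, 276, [0.464, -0.09, 0.097]), (304, 277, [0.456, -0.082, 0.088]), (305, 277, [0.46, -0.081, 0.086]), (306, 277, [0.46, -0.089, 0.093]), (303, 278, [0.454, -0.079, 0.081]), (304, 278, [0.456, -0.082, 0.083]), (305, 278, [0.458, -0.087, 0.088]), (302, 279, [0.45, -0.08, 0.079]), (303, 279, [0.453, -0.082, 0.08]), (304, 279, [0.455, -0.086, 0.083]), (302, 280, [0.448, -0.086, 0.082]), (303, 280, [0.45, -0.09, 0.084]), (305, 280, [0.457, -0.088, 0.079])]
knob scene 119 [ 0.53325511 -0.19266584  0.12035926] [ 0.57251878 -0.15103293  0.13847187]
knob top 87 [ 0.55578086 -0.16896942  0.12801736] [ 0.53608656 -0.1856347   0.12337229] [ 0.57503781 -0.15000677  0.13242073]
```

Strip, chassis and shaft agree on a griddle yaw of about -0.09 rad. The lever leans about +0.57 rad, with its pivot near (0.449,-0.083). The knob is at (0.555,-0.169) and the level at (0.439,0.333), 16.5° from x. First move: lever. I will straddle it centred over the pivot, then close.

Request:
step_arm:
  moves: [1,0.6,0.95,0,0.2,1,0.6,0.95,0,0.2,1,0.6,0.95,0,0.2,1,0.6,0.95,0,0.2]

```text
t: 0.6
tcp_pos: [0.2626, -0.4154, 0.3035]
tool_rot: [0.909, 0.418, 0.0, -0.001]
force: [0.1, -0.5, 0.2]
finger_gap: 1.0
gripper_force: 0.0
```

Request:
step_arm:
  moves: [1,0.6,0.95,0,0.1985,1,0.6,0.95,0,0.1985,1,0.6,0.95,0,0.1985,1,0.6,0.95,0,0.1985]

```text
t: 1.1
tcp_pos: [0.3823, -0.2259, 0.3037]
tool_rot: [0.737, 0.676, 0.0, -0.001]
force: [1.5, -0.8, -0.1]
finger_gap: 1.001
gripper_force: 0.0
```

Request:
step_arm:
  moves: [1,0.335,0.725,-0.2,0,1,0.335,0.725,-0.2,0,1,0.335,0.725,-0.2,0,1,0.335,0.725,-0.2,0]

```text
t: 1.6
tcp_pos: [0.4487, -0.0812, 0.263]
tool_rot: [0.737, 0.676, -0.0, -0.001]
force: [0.2, -0.1, -0.2]
finger_gap: 1.002
gripper_force: 0.0
```

```bash
python3 - <<'E'
from h import *
s=manip.sense(); d=manip.snapshot('wrist'); cv2.imwrite('pics/w1.png',d['color'])
print(s['t'],s['tcp_pos'],s['tool_rot'],s['finger_gap'],s['q']); print(d['fovy'],d['cx'],d['cy'],d['mount'])
E
```

```text
1.6 [ 0.44868932 -0.08115208  0.26300802] [ 7.36567084e-01  6.76363230e-01 -4.03261567e-04 -1.24478334e-03] 1.0022549599962922 [-4.24957729e-01  3.67390846e-01  1.88700053e+00  3.01831668e-04
  8.89807722e-01 -3.39981139e-01]
65.70646984690485 327.33825821614965 237.79419130553555 [[ 6.26442968e-05 -9.65178980e-01 -2.61590390e-01  6.52433520e-02]
 [ 9.99999921e-01  1.62994085e-04 -3.61917625e-04 -6.96864310e-04]
 [ 3.91952971e-04 -2.61590346e-01  9.65178915e-01 -7.03646185e-02]
 [ 0.00000000e+00  0.00000000e+00  0.00000000e+00  1.00000000e+00]]
```

View pics/w1.png

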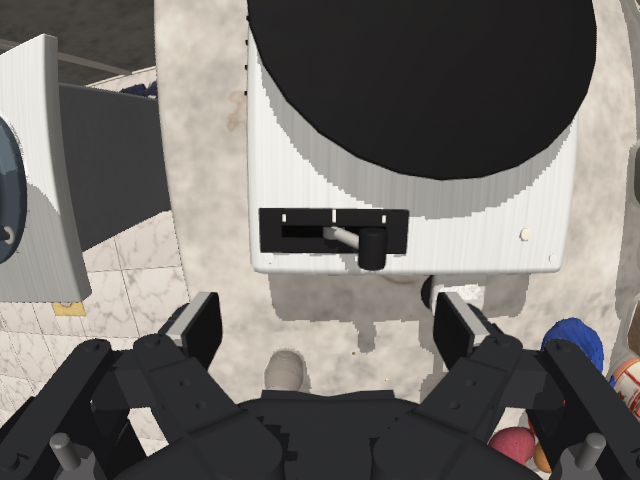

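The wrist view shows the strip clearly. The long middle mark is at (334,215), the side marks at (284,217) and (384,218), the shaft root at (330,232) and the grip at (372,247). The view is aligned with the griddle.

```bash
cat >> h.py <<'E'
def wpt(d,s,u,v,h):
    f=240/np.tan(np.radians(d['fovy'])/2); dx,dy=u-d['cx'],v-d['cy']; r=np.hypot(dx,dy)+1e-9; th=r/f
    c=np.array([np.sin(th)*dx/r,np.sin(th)*dy/r,np.cos(th)]); M=d['mount']; T=Ro.from_quat(s['tool_rot'])
    o=np.array(s['tcp_pos'])+T.apply(M[:3,3]); g=T.apply(M[:3,:3]@c); return o+g*(h-o[2])/g[2]
E
python3 - <<'E'
from h import *
s=manip.sense(); d=manip.snapshot('wrist')
for n,u,v,h in [('mark',334,215,.074),('mL',284,217,.074),('mR',384,218,.074),('root',329,232,.076),('grip',372,247,.115),('stripTL',260,208,.074),('TR',408,210,.074),('BL',260,252,.074),('BR',407,255,.074)]: print(n,wpt(d,s,u,v,h).round(4))
E
```

```text
mark [ 0.4534 -0.0712  0.074 ]
mL [ 0.4176 -0.0695  0.074 ]
mR [ 0.4891 -0.0764  0.074 ]
root [ 0.4488 -0.0829  0.076 ]
grip [ 0.4752 -0.0848  0.115 ]
stripTL [ 0.4009 -0.0613  0.074 ]
TR [ 0.507  -0.0719  0.074 ]
BL [ 0.3966 -0.0942  0.074 ]
BR [ 0.5052 -0.1059  0.074 ]
```

Request:
step_arm:
  moves: [1,0.018,-0.017,-0.25,0,1,0.018,-0.017,-0.5,0,1,0.018,-0.017,-0.5,0,0.6,0.018,-0.017,-0.5,0,0.3,0.018,-0.017,-0.5,0,0.1,0.018,-0.017,-0.5,0,0.1,0.018,-0.017,-0.5,0,0.1,0.018,-0.017,-0.5,0]
  grip_force: 20

```text
t: 2.7
tcp_pos: [0.4537, -0.0877, 0.1655]
tool_rot: [0.738, 0.675, 0.001, 0.002]
force: [2.2, -1.3, 10.2]
finger_gap: 0.2
gripper_force: 19.2
```

```bash
python3 - <<'E'
from h import *
s=manip.sense(); d=manip.snapshot('wrist'); cv2.imwrite('pics/w2.png',d['color'][100:480])
print(s['t'],s['tcp_pos'],s['finger_gap'],s['force'],s['gripper_force'])
E
```

```text
2.7 [ 0.45374287 -0.08772092  0.16551788] 0.19996935097707286 [ 2.21662841 -1.26232353 10.17791461] 19.23023521900177
```

View pics/w2.png

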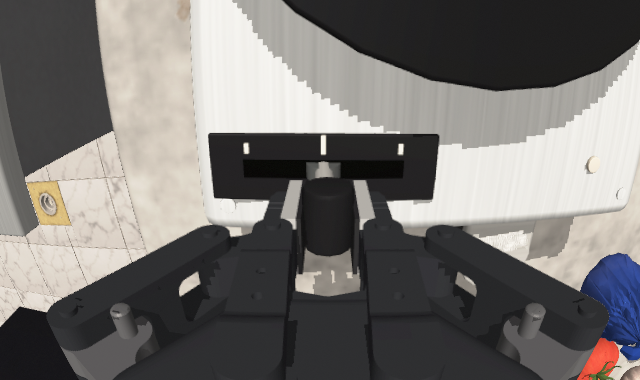

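The lever shaft (323,170) lines up with the long middle mark at (323,145), so it is upright. I'll release, lift and check.

Request:
step_arm:
  moves: [0.4,0,0,0,0,0.6,0,0,0,0,0.6,0,0,0.3,0,0.8,0,0,0.6,0,1,0,0,0.65,0,1,0,0,0.65,0]

```text
t: 3.5
tcp_pos: [0.4517, -0.0867, 0.2939]
tool_rot: [0.738, 0.675, -0.0, -0.0]
force: [-0.9, -0.1, 0.2]
finger_gap: 1.003
gripper_force: 0.0
```

```bash
python3 - <<'E'
from h import *
s=manip.sense(); d=manip.snapshot('wrist'); im=d['color']; cv2.imwrite('pics/w3.png',cv2.resize(im[180:290,230:430],None,fx=3,fy=3))
print(s['t'],s['tcp_pos'],s['finger_gap'],s['force'])
t=load('top'); P=cloud(t); mm=np.zeros((480,640),bool); mm[265:335,215:262]=1; mm&=(P[...,2]>.03)&(P[...,2]<.06)
print(mm.sum(),cv2.minAreaRect(P[mm][:,:2].astype(np.float32)))
E
```

```text
3.5 [ 0.4516833  -0.08670303  0.29388635] 1.002908639513884 [-0.92071107 -0.06168167  0.21492188]
381 ((0.43738988041877747, 0.33291178941726685), (0.17950735986232758, 0.024779826402664185), 16.453556060791016)
```

View pics/w3.png

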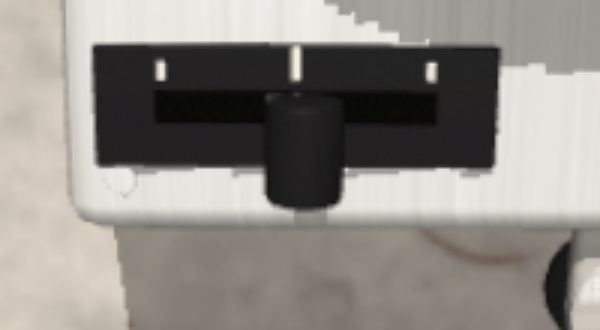

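Grip and mark differ by only about 2 mm (0.04 rad), so the lever is off. Next is the level, still at (0.438,0.333) and 16.5°.

Request:
step_arm:
  moves: [0.6,0,1,0,-0.2,0.6,0,1,0,-0.2,0.6,0,1,0,-0.2,0.6,0,1,0,-0.2]

```text
t: 4.1
tcp_pos: [0.451, 0.1147, 0.2918]
tool_rot: [0.911, 0.411, -0.002, -0.001]
force: [0.3, -0.1, -0.1]
finger_gap: 0.6
gripper_force: 0.0
```

Request:
step_arm:
  moves: [0.6,-0.07,1,0,-0.179,0.6,-0.07,1,0,-0.179,0.6,-0.07,1,0,-0.179,0.6,-0.07,1,-0.3,-0.179]

```text
t: 4.6
tcp_pos: [0.4403, 0.3115, 0.2418]
tool_rot: [0.99, 0.144, 0.003, -0.001]
force: [1.3, -0.3, -0.1]
finger_gap: 0.603
gripper_force: 0.0
```

```bash
python3 - <<'E'
from h import *
s=manip.sense(); d=manip.snapshot('wrist'); cv2.imwrite('pics/w4.png',d['color'])
a=Ro.from_quat(s['tool_rot']).as_matrix()[:2,1]
print(s['t'],s['tcp_pos'],np.arctan2(a[1],a[0]),s['finger_gap'],s['q'])
E
```

```text
4.6 [0.44025289 0.3114623  0.24182137] -1.2817051290204289 0.6027059039134124 [4.08322020e-01 4.96258821e-01 1.71418556e+00 2.53468662e-04
 9.23981235e-01 1.68987886e+00]
```

View pics/w4.png

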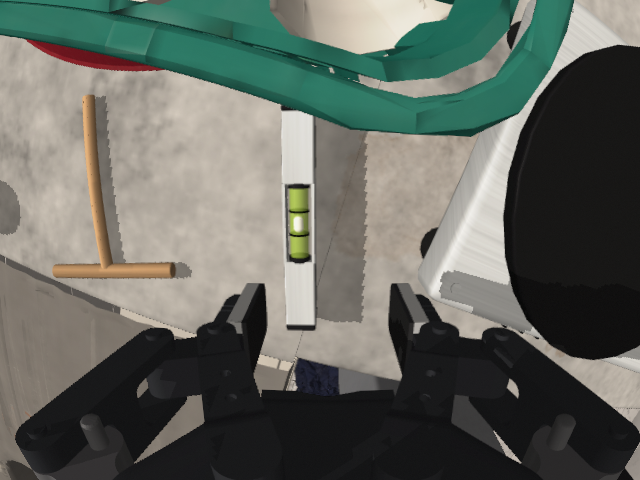

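The wrist view shows the level with its vial at (299,223), aligned with the tool, and the basket rim beyond it. I'll compute the level's position and the basket's clearance.

```bash
python3 - <<'E'
from h import *
s=manip.sense(); d=manip.snapshot('wrist')
for u,v in [(299,223),(299,108),(300,329),(282,223),(315,223)]: print(wpt(d,s,u,v,.04).round(4))
t=load('top'); P=cloud(t); im=t['color'].astype(int)
import pickle
t0=pickle.load(open('top.pkl','rb')); P=cloud(t0); im=t0['color'].astype(int)
g=(im[...,1]>im[...,2]+30)&(im[...,0]>im[...,2]+20); g[:, 262:]=0; g[:150]=0; g[270:]=0
q=P[g]; q=q[(q[:,2]>0)&(q[:,1]<.5)]; print(q.min(0),np.percentile(q,[2,50,98],axis=0))
r=q[q[:,0]<.58]; print(len(r), r[np.argsort(r[:,0])[:5]])
E
```

```text
[0.432 0.332 0.04 ]
[0.5112 0.3546 0.04  ]
[0.3476 0.3085 0.04  ]
[0.4285 0.3439 0.04  ]
[0.4353 0.3209 0.04  ]
[0.13729823 0.0689951  0.02857735] [[0.51616107 0.25416881 0.0363367 ]
 [0.70605463 0.33538239 0.19076394]
 [0.84599731 0.49412069 0.21657064]]
505 [[0.13729823 0.0689951  1.98398723]
 [0.13729823 0.0689951  1.98398723]
 [0.13729823 0.0689951  1.98398723]
 [0.13729823 0.0689951  1.98398723]
 [0.13729823 0.0689951  1.98398723]]
```

Request:
step_arm:
  moves: [0.6,-0.133,0.06,-0.2,0,0.6,-0.133,0.06,-0.45,0,0.6,-0.133,0.06,-0.7,0,0.6,-0.133,0.06,-0.75,0,0.6,-0.133,0.06,-0.75,0,0.2,-0.133,0.06,-0.75,0,0,-0.133,0.06,-0.75,0,0,-0.133,0.06,-0.75,0,0,-0.133,0.06,-0.75,0]
  grip_force: 50

```text
t: 5.88
tcp_pos: [0.4134, 0.3208, 0.0935]
tool_rot: [0.989, 0.145, 0.002, -0.001]
force: [0.0, 0.4, 5.9]
finger_gap: 0.271
gripper_force: 50.8
```

Request:
step_arm:
  moves: [0,0,0,0.3,0,0,0,0,0.6,0,0,0,0,0.75,0,0,0,0,0.75,0]

```text
t: 6.38
tcp_pos: [0.4131, 0.3207, 0.2444]
tool_rot: [0.989, 0.145, 0.003, -0.001]
force: [0.7, 0.0, -3.0]
finger_gap: 0.265
gripper_force: 50.3
```

Request:
step_arm:
  moves: [0,0,-0.3,0,0.06,0,0.05,-0.6,0,0.12,0,0.1,-0.9,0,0.18,0,0.15,-1,0,0.23,0,0.2,-1,0,0.29,0,0.25,-1,0,0.34,0,0.3,-1,0,0.38,0,0.3,-1,0,0.38,0,0.3,-1,0,0.38]

```text
t: 7.5
tcp_pos: [0.471, 0.1202, 0.2404]
tool_rot: [0.738, 0.675, -0.001, -0.001]
force: [-0.6, -0.2, -3.6]
finger_gap: 0.266
gripper_force: 50.3
```

```bash
python3 - <<'E'
from h import *
s=manip.sense(); d=manip.snapshot('wrist'); cv2.imwrite('pics/w5.png',d['color'])
a=Ro.from_quat(s['tool_rot']).as_matrix()[:2,1]
print(s['t'],s['tcp_pos'],np.arctan2(a[1],a[0]),s['finger_gap'],s['force'],s['q'])
E
```

```text
7.5 [0.47101586 0.12023622 0.24035874] -0.08882833310745297 0.2659934829887151 [-0.56975835 -0.18000147 -3.61456064] [ 1.95933102e-02  4.40682815e-01  1.83882442e+00 -8.80810750e-05
  8.64990757e-01  1.08478325e-01]
```

View pics/w5.png

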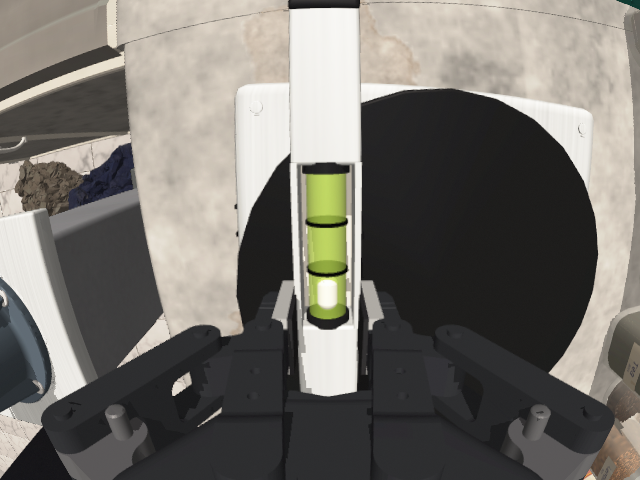

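The vial is at (327,245) with lines at v=222 and 269. The level sits straight in the pads, its middle about 29 mm ahead of the grip point. Next I'll move over the plate's middle.

Request:
step_arm:
  moves: [0,0.317,-0.335,0,0,0,0.317,-0.335,0,0,0,0.317,-0.335,-0.1,0,0,0.317,-0.335,-0.15,0,0,0.317,-0.335,-0.15,0]

```text
t: 8.18
tcp_pos: [0.5343, 0.0537, 0.2103]
tool_rot: [0.737, 0.676, -0.001, -0.001]
force: [-0.3, 0.1, -2.1]
finger_gap: 0.269
gripper_force: 50.2
```

Request:
step_arm:
  moves: [0,0,0,-0.04,0,0,0,0,-0.07,0,0,0,0,-0.08,0,0,0,0,-0.085,0,0,0,0,-0.085,0]

```text
t: 8.8
tcp_pos: [0.5357, 0.0532, 0.1944]
tool_rot: [0.737, 0.676, 0.0, 0.0]
force: [0.4, 0.4, -2.4]
finger_gap: 0.271
gripper_force: 50.3
```

Request:
step_arm:
  moves: [0,0,0,-0.008,0,0,0,0,-0.012,0,0,0,0,-0.012,0]

```text
t: 9.18
tcp_pos: [0.5359, 0.053, 0.1924]
tool_rot: [0.737, 0.676, 0.0, 0.0]
force: [-1.1, -2.1, 3.2]
finger_gap: 0.266
gripper_force: 51.1
```

Contact felt. Releasing.

Request:
step_arm:
  moves: [0.35,0,0,0,0,0.45,0,0,0,0,0.6,0,0,0,0,0.6,0,0,0.15,0,0.6,0,0,0.4,0,0.6,0,0,0.5,0,0.6,0,0,0.5,0,0.6,0,0,0.5,0,0.6,0,0,0.5,0]

```text
t: 10.3
tcp_pos: [0.5349, 0.0533, 0.2904]
tool_rot: [0.737, 0.676, -0.001, -0.001]
force: [0.2, -0.6, 0.3]
finger_gap: 0.6
gripper_force: 0.0
```

```bash
python3 - <<'E'
from h import *
s=manip.sense(); d=manip.snapshot('wrist'); cv2.imwrite('pics/w6.png',d['color'])
a=Ro.from_quat(s['tool_rot']).as_matrix()[:2,1]
print(s['t'],s['tcp_pos'],np.arctan2(a[1],a[0]),s['finger_gap'],s['force'],s['q'])
E
```

```text
10.3 [0.53488249 0.053272   0.29039202] -0.08698724455271291 0.6003376613991547 [ 0.21282385 -0.59243894  0.27274054] [-1.08722239e-01  4.28551973e-01  1.66538905e+00 -1.75967086e-05
  1.05081052e+00 -2.17261431e-02]
```

View pics/w6.png

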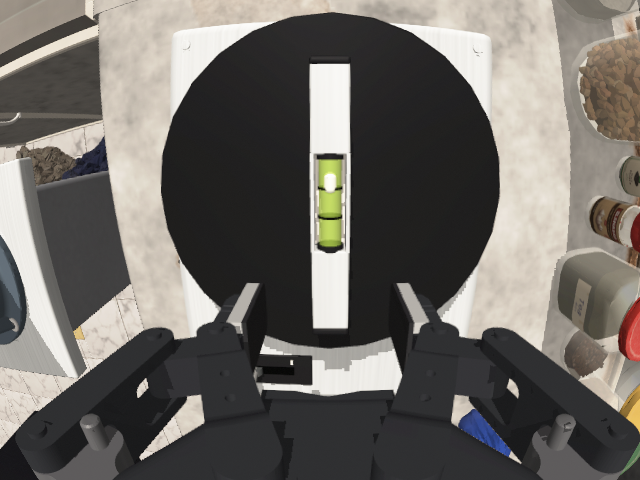

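The level stands central on the plate, with the vial at (330,203) between lines at v=189 and 218. The bubble's bright patch is near (330,182), displaced towards +y as expected. I'll read the bubble numerically from here on.

```bash
cat >> h.py <<'E'
def prof():
    s=manip.sense(); d=manip.snapshot('wrist'); return s,d
E
python3 - <<'E'
from h import *
im=cv2.imread('pics/w6.png')
for u in (322,326,330,334,338): print(u,[tuple(im[v,u].tolist()) for v in range(152,252,3)])
s=manip.sense(); d=manip.snapshot('wrist')
for n,u,v,h in [('lev',330,203,.14),('far',330,58,.14),('near',330,333,.14),('plL',162,185,.1),('plR',500,185,.1),('plF',331,12,.1)]: print(n,wpt(d,s,u,v,h).round(4))
E
```

```text
322 [(232, 237, 239), (40, 41, 42), (33, 34, 35), (94, 198, 178), (95, 198, 178), (94, 198, 178), (94, 197, 177), (93, 197, 177), (93, 197, 177), (92, 197, 177), (92, 197, 177), (71, 170, 149), (20, 50, 43), (92, 197, 177), (92, 196, 177), (92, 196, 175), (92, 195, 175), (92, 195, 175), (92, 196, 175), (92, 196, 176), (95, 199, 179), (55, 150, 129), (21, 43, 39), (95, 198, 179), (91, 194, 174), (91, 194, 174), (92, 195, 175), (91, 194, 175), (91, 194, 175), (93, 196, 176), (58, 153, 131), (52, 127, 110), (34, 33, 34), (181, 188, 191)]
326 [(232, 237, 239), (37, 35, 37), (38, 36, 38), (100, 216, 193), (99, 215, 193), (100, 216, 193), (100, 216, 192), (129, 236, 222), (248, 254, 254), (236, 249, 250), (236, 249, 250), (236, 249, 250), (236, 249, 250), (172, 206, 207), (99, 215, 191), (99, 215, 193), (99, 215, 192), (99, 215, 192), (99, 215, 192), (100, 216, 192), (89, 204, 180), (64, 172, 147), (11, 19, 17), (99, 214, 192), (99, 214, 192), (99, 214, 192), (99, 214, 192), (98, 214, 191), (99, 214, 192), (90, 203, 180), (66, 174, 150), (68, 177, 153), (36, 35, 37), (36, 36, 37)]
330 [(23
[... 1106 characters left out ...]
(236, 240, 242), (38, 37, 39), (30, 29, 32), (89, 185, 167), (89, 184, 166), (90, 185, 167), (89, 185, 166), (89, 185, 165), (89, 184, 166), (89, 184, 165), (89, 184, 165), (65, 156, 136), (20, 50, 42), (89, 184, 165), (88, 184, 165), (88, 183, 165), (87, 183, 165), (88, 183, 166), (88, 183, 166), (88, 182, 165), (87, 182, 164), (53, 140, 119), (18, 34, 31), (87, 182, 165), (88, 182, 165), (87, 182, 164), (88, 182, 164), (88, 182, 165), (87, 182, 164), (87, 180, 163), (54, 141, 121), (44, 100, 88), (32, 31, 32), (234, 238, 240)]
lev [0.5377 0.0802 0.14  ]
far [0.5453 0.1672 0.14  ]
near [ 0.5302 -0.008   0.14  ]
plL [0.4124 0.0998 0.1   ]
plR [0.6671 0.078  0.1   ]
plF [0.5499 0.211  0.1   ]
```

The bubble spans v 173–192 (centre about 182), so it is about 12.6 mm off, which is 7.9 mrad or roughly 2.2 rad of knob. Next I'll go above the knob and locate it from close by.

Request:
step_arm:
  moves: [1,0.1,-1,0,0,1,0.1,-1,0,0,1,0.1,-1,0,0,1,0.1,-1,0,0,1,0.1,-1,0,0]

```text
t: 11.02
tcp_pos: [0.5553, -0.1474, 0.2911]
tool_rot: [0.738, 0.675, -0.0, -0.001]
force: [0.4, 0.5, 0.6]
finger_gap: 0.997
gripper_force: 0.0
```

```bash
python3 - <<'E'
from h import *
s=manip.sense(); d=manip.snapshot('wrist'); im=d['color']; cv2.imwrite('pics/w7.png',im)
print(s['t'],s['tcp_pos'])
g=cv2.cvtColor(im,cv2.COLOR_BGR2GRAY); m=((g<55)*255).astype(np.uint8); m[300:]=0
z=d['z_map']; 
for c in cv2.findContours(m,cv2.RETR_EXTERNAL,cv2.CHAIN_APPROX_NONE)[0]:
    if cv2.contourArea(c)>400:
        (u,v),r=cv2.minEnclosingCircle(c); print(round(u),round(v),round(r,1),cv2.contourArea(c),cv2.fitEllipse(c),wpt(d,s,u,v,.128).round(4), np.median(z[int(v)-3:int(v)+4,int(u)-3:int(u)+4]))
c=cv2.HoughCircles(g[:320],cv2.HOUGH_GRADIENT,1.5,30,param1=100,param2=30,minRadius=15,maxRadius=60)
print(c[0][:6] if c is not None else 0)
o=d['color'];
E
```

```text
11.025 [ 0.55530445 -0.1473845   0.29108904]
476 287 21.0 591.0 ((474.2781982421875, 285.2052307128906), (31.39067840576172, 36.4454231262207), 91.2221450805664) [ 0.6575 -0.1911  0.128 ] 0.3487578
330 267 31.5 2716.5 ((329.5777893066406, 267.53399658203125), (57.49479293823242, 60.56672668457031), 178.0784454345703) [ 0.5542 -0.1655  0.128 ] 0.24521299
596 205 26.6 889.0 ((595.03271484375, 211.00401306152344), (31.77484703063965, 51.103057861328125), 111.79988098144531) [ 0.7637 -0.1374  0.128 ] 0.299819
198 154 64.0 4748.0 ((201.09117126464844, 155.57777404785156), (43.34760284423828, 161.2326202392578), 86.99536895751953) [ 0.4762 -0.0816  0.128 ] 0.27633214
582 121 42.5 1832.5 ((579.7320556640625, 118.59713745117188), (51.61387634277344, 68.17650604248047), 142.2930145263672) [ 0.748  -0.0734  0.128 ] 0.26968747
639 106 38.5 566.0 ((633.14990234375, 105.64375305175781), (17.28331184387207, 68.6877212524414), 179.2006072998047) [ 0.8155 -0.057   0.128 ] 0.20284265
43 136 76.5 8971.5 ((53.62974166870117, 136.9004669189453), (76.99052429199219, 165.40890502929688), 173.4111785888672
[... 362 characters left out ...]
((593.5465087890625, 29.98550796508789), (17.749544143676758, 50.89152908325195), 173.67227172851562) [0.7756 0.0026 0.128 ] 0.2508006
282 2 155.5 21065.0 ((277.0467529296875, 41.823402404785156), (98.8219985961914, 340.739013671875), 89.19927215576172) [0.54   0.0117 0.128 ] nan
42 27 49.8 3416.5 ((49.72758865356445, 22.279876708984375), (52.04630661010742, 96.8333740234375), 103.95726776123047) [0.3459 0.0456 0.128 ] 0.5911204
[[ 65.25     251.25      44.25    ]
 [597.75     105.75      57.449997]
 [597.75     278.25      40.949997]
 [329.25     269.25      28.95    ]
 [609.75     201.75      39.15    ]
 [ 80.25     279.75      36.      ]]
  return _methods._mean(a, axis=axis, dtype=dtype,
  ret = ret.dtype.type(ret / rcount)
```

Request:
step_arm:
  moves: [1,0,-0.098,0,0.058,1,0,-0.098,0,0.116,1,0,-0.098,0,0.174,1,0,-0.098,0,0.232,1,0,-0.098,0,0.29,1,0,-0.098,0,0.348,1,0,-0.098,0,0.406,1,0,-0.098,0,0.464,1,0,-0.098,0,0.522,1,0,-0.098,0,0.58,1,0,-0.098,0,0.638,1,0,-0.098,0,0.7]

```text
t: 12.58
tcp_pos: [0.5553, -0.1636, 0.2917]
tool_rot: [-0.268, 0.963, 0.001, -0.0]
force: [0.2, 0.7, 0.8]
finger_gap: 0.997
gripper_force: 0.0
```

Request:
step_arm:
  moves: [1,0,0,-0.25,0,1,0,0,-0.5,0,1,0,0,-0.595,0,1,0,0,-0.595,0,0.5,0,0,-0.595,0,0.3,0,0,-0.595,0,0.3,0,0,-0.595,0,0.3,0,0,-0.595,0]
  grip_force: 40

```text
t: 13.58
tcp_pos: [0.5568, -0.1674, 0.1746]
tool_rot: [-0.264, 0.965, -0.002, 0.002]
force: [0.6, -1.3, 6.1]
finger_gap: 0.445
gripper_force: 40.3
```

```bash
python3 - <<'E'
from h import *
s=manip.sense()
a=Ro.from_quat(s['tool_rot']).as_matrix()[:2,1]
print(s['t'],s['tcp_pos'],np.arctan2(a[1],a[0]),s['finger_gap'],s['force'],s['ft_torque'],s['q'])
E
```

```text
13.575 [ 0.55681176 -0.16737889  0.17461079] 2.104730790752157 0.4448977705793493 [ 0.58545763 -1.34282853  6.13403667] [-0.30040727 -0.06352756  0.02714076] [-4.83962003e-01  6.44031237e-01  1.65430164e+00 -4.67923896e-04
  8.38575746e-01 -2.58838530e+00]
```

Request:
step_arm:
  moves: [0,0,0,0,-0.058,0,0,0,0,-0.116,0,0,0,0,-0.174,0,0,0,0,-0.232,0,0,0,0,-0.29,0,0,0,0,-0.348,0,0,0,0,-0.406,0,0,0,0,-0.464,0,0,0,0,-0.522,0,0,0,0,-0.58,0,0,0,0,-0.638,0,0,0,0,-0.69]

```text
t: 15.08
tcp_pos: [0.5548, -0.1708, 0.1746]
tool_rot: [0.73, 0.684, -0.003, 0.002]
force: [-7.7, -13.5, 7.8]
finger_gap: 0.443
gripper_force: 40.5
```

```bash
python3 - <<'E'
from h import *
s=manip.sense()
a=Ro.from_quat(s['tool_rot']).as_matrix()[:2,1]
print(s['t'],s['tcp_pos'],np.arctan2(a[1],a[0]),s['finger_gap'],s['force'],s['ft_torque'])
E
```

```text
15.075 [ 0.5547895  -0.17075187  0.17462741] -0.06505257897703733 0.44331562334591657 [ -7.73886012 -13.53326044   7.75229438] [-2.00723978  1.56760275  0.13980933]
```

Request:
step_arm:
  moves: [0.7,0,0,0,0,1,0,0,0,0,1,0,0,0.25,0,1,0,0,0.58,0,1,-0.1,0.4,0.58,0,1,-0.1,0.7,0.58,0,1,-0.1,1,0.58,0,1,-0.1,1,0.58,0,1,-0.1,1,0.58,0,1,-0.1,1,0.58,0]

```text
t: 16.32
tcp_pos: [0.536, 0.0325, 0.2888]
tool_rot: [0.729, 0.684, -0.0, 0.0]
force: [0.5, -0.8, 0.2]
finger_gap: 0.996
gripper_force: 0.0
```

```bash
cat >> h.py <<'E'
def bubble(show=True):
    s=manip.sense(); d=manip.snapshot('wrist'); im=d['color'].astype(int)
    g=(im[...,1]-im[...,0]>70); g[320:]=0; g[:, :250]=0; g[:,420:]=0
    n,l,st,ce=cv2.connectedComponentsWithStats(cv2.morphologyEx(g.astype(np.uint8),cv2.MORPH_CLOSE,np.ones((15,3))))
    k=1+np.argmax(st[1:,4]); x,y,w,h,_=st[k]; u=x+w/2
    pr=im[y-2:y+h+2,int(x+.3*w):int(x+.7*w)+1].mean(1); side=im[y-2:y+h+2,[x+2,x+w-3]].mean(1)[:,1]
    B=np.where(pr[:,0]>160)[0]+y-2; L=np.where(side<110)[0]+y-2
    print(s['t'],s['tcp_pos'].round(4) if hasattr(s['tcp_pos'],'round') else s['tcp_pos'],'vial',st[k],'bubble',B.min(),B.max(),B.mean(),'lines',L)
    return s,d
E
python3 - <<'E'
from h import *
s,d=bubble(); cv2.imwrite('pics/w8.png',d['color'])
E
```

```text
16.325 [0.536  0.0325 0.2888] vial [ 315  123   23   90 1739] bubble 158 176 167.0 lines [121 122 123 152 153 182 183 184 212 213 214]
```

The lines are at v≈152.5 and 183, with mid 167.9, and the bubble centre is at 167.0. It is within 1 mm of centred. Next I'll hover over the level with the fingers along it, ready to press.

```bash
python3 - <<'E'
from h import *
s,d=bubble(); print(wpt(d,s,326.5,167.9,.138))
E
```

```text
16.375 [0.536  0.0322 0.2887] vial [ 315  123   23   90 1743] bubble 158 176 167.0 lines [121 122 152 153 182 183 212 213 214]
[0.53781058 0.08041737 0.138     ]
```

Request:
step_arm:
  moves: [1,0,0.05,0,0.058,1,0,0.1,0,0.116,1,0,0.15,0,0.174,1,0,0.2,0,0.232,1,0,0.24,0,0.29,1,0,0.24,0,0.348,1,0,0.24,0,0.406,1,0,0.24,0,0.464,1,0,0.24,0,0.492,1,0,0.24,0,0.492,1,0,0.24,0,0.492]

```text
t: 17.8
tcp_pos: [0.5358, 0.0809, 0.2888]
tool_rot: [0.045, 0.999, -0.0, -0.0]
force: [0.3, 0.0, -0.3]
finger_gap: 1.001
gripper_force: 0.0
```

```bash
python3 - <<'E'
from h import *
s=manip.sense(); d=manip.snapshot('wrist'); im=d['color']; cv2.imwrite('pics/w9.png',im)
a=Ro.from_quat(s['tool_rot']).as_matrix()[:2,1]
print(s['t'],s['tcp_pos'],np.arctan2(a[1],a[0]),s['force'])
i=im.astype(int); g=((i[...,1]-i[...,0]>70)).astype(np.uint8); g[:,:150]=0;g[:,500:]=0
n,l,st,ce=cv2.connectedComponentsWithStats(cv2.morphologyEx(g,cv2.MORPH_CLOSE,np.ones((3,15))))
k=1+np.argmax(st[1:,4]); print(st[k],ce[k],wpt(d,s,*ce[k],.137)); x,y,w,h,_=st[k]
print(np.where(i[int(y+.3*h):int(y+.7*h),x:x+w,0].mean(0)>160)[0]+x, np.where(i[[y+2,y+h-3],x:x+w,1].mean(0)<110)[0]+x)
E
```

```text
17.8 [0.53579185 0.08087019 0.28879904] 1.4803162757711334 [ 0.31864776  0.03579804 -0.25168735]
[ 286  238   86   21 1576] [328.98096447 247.88007614] [0.53564439 0.0810519  0.137     ]
[321 322 323 324 325 326 327 328 329 330 331 332 333 334 335 336 337] [313 314 315 342 343 344]
```

View pics/w9.png

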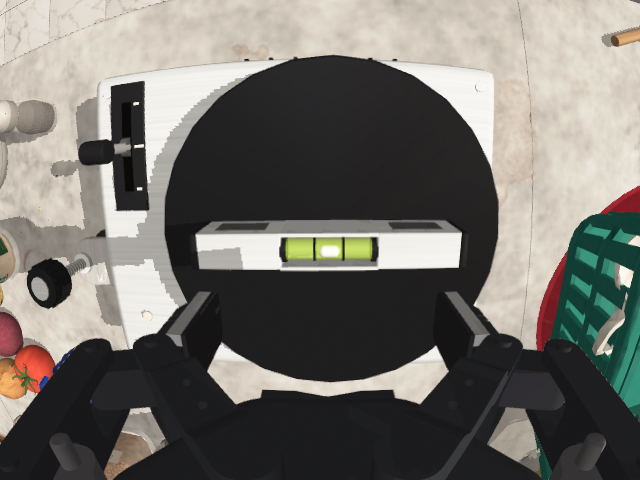

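In this view the bubble is at u=329 with lines at 314 and 343, so it is centred. The lever at (95,152) is still upright at the mid mark (138,146), and the level sits mid-plate under the fingers. Now I'll descend to press.

Request:
step_arm:
  moves: [1,0.005,0,-0.2,0,1,0.005,0,-0.34,0,1,0.005,0,-0.36,0,1,0.005,0,-0.37,0,1,0.005,0,-0.37,0]

```text
t: 18.48
tcp_pos: [0.5373, 0.0816, 0.2159]
tool_rot: [0.044, 0.999, -0.0, 0.001]
force: [0.3, 0.3, 0.3]
finger_gap: 0.998
gripper_force: 0.0
```

Request:
step_arm:
  moves: [1,0,0,-0.01,0,1,0,0,-0.02,0,1,0,0,-0.02,0]

```text
t: 18.85
tcp_pos: [0.5365, 0.0817, 0.2109]
tool_rot: [0.044, 0.999, 0.0, -0.0]
force: [0.1, -0.0, 0.2]
finger_gap: 1.004
gripper_force: 0.0
```

Request:
step_arm:
  moves: [1,0,0,-0.01,0,1,0,0,-0.015,0,1,0,0,-0.015,0]

```text
t: 19.23
tcp_pos: [0.5365, 0.0816, 0.2077]
tool_rot: [0.044, 0.999, -0.0, -0.0]
force: [-0.4, 0.2, 0.4]
finger_gap: 1.0
gripper_force: 0.0
```

Request:
step_arm:
  moves: [1,0,0,-0.008,0,1,0,0,-0.015,0,1,0,0,-0.015,0]

```text
t: 19.6
tcp_pos: [0.5365, 0.0816, 0.2047]
tool_rot: [0.044, 0.999, 0.0, -0.0]
force: [-0.4, 0.6, 0.0]
finger_gap: 0.995
gripper_force: 0.0
```

Request:
step_arm:
  moves: [1,0,0,-0.005,0,1,0,0,-0.01,0,1,0,0,-0.01,0]

```text
t: 19.98
tcp_pos: [0.5366, 0.0817, 0.2028]
tool_rot: [0.044, 0.999, 0.0, -0.0]
force: [-0.6, -0.4, -0.1]
finger_gap: 0.999
gripper_force: 0.0
```

Request:
step_arm:
  moves: [1,0,0,-0.005,0,1,0,0,-0.01,0,1,0,0,-0.01,0]

```text
t: 20.35
tcp_pos: [0.5365, 0.0816, 0.2008]
tool_rot: [0.044, 0.999, -0.0, -0.0]
force: [-0.1, 0.4, 0.4]
finger_gap: 1.001
gripper_force: 0.0
```

Request:
step_arm:
  moves: [1,0,0,-0.005,0,1,0,0,-0.01,0,1,0,0,-0.01,0]

```text
t: 20.72
tcp_pos: [0.5366, 0.0816, 0.1995]
tool_rot: [0.044, 0.999, -0.0, 0.0]
force: [-1.3, -0.2, 4.7]
finger_gap: 1.001
gripper_force: 2.4
```

Request:
step_arm:
  moves: [1,0,0,-0.005,0,1,0,0,-0.005,0,1,0,0,-0.005,0,1,0,0,-0.005,0]

```text
t: 21.22
tcp_pos: [0.5366, 0.0817, 0.1994]
tool_rot: [0.044, 0.999, -0.0, 0.0]
force: [-2.8, 0.1, 11.7]
finger_gap: 0.995
gripper_force: 5.8
```

Pressing with 11.7 N. I'll let it settle and check the bubble.

Request:
step_arm:
  moves: [1,0,0,0,0,1,0,0,0,0,1,0,0,0,0,1,0,0,0,0,1,0,0,0,0,1,0,0,0,0,1,0,0,0,0,1,0,0,0,0]

```text
t: 22.22
tcp_pos: [0.5367, 0.0816, 0.1994]
tool_rot: [0.044, 0.999, -0.0, 0.0]
force: [-3.0, 0.0, 10.9]
finger_gap: 0.998
gripper_force: 5.8
```

```bash
python3 - <<'E'
from h import *
s=manip.sense(); d=manip.snapshot('wrist'); im=d['color']
print(s['t'],s['tcp_pos'],s['force'])
i=im.astype(int); g=((i[...,1]-i[...,0]>70)).astype(np.uint8); g[:,:150]=0;g[:,500:]=0
n,l,st,ce=cv2.connectedComponentsWithStats(cv2.morphologyEx(g,cv2.MORPH_CLOSE,np.ones((3,25))))
k=1+np.argmax(st[1:,4]); x,y,w,h,_=st[k]; print(st[k],wpt(d,s,*ce[k],.137))
print(np.where(i[int(y+.3*h):int(y+.7*h),x:x+w,0].mean(0)>160)[0]+x, np.where(i[[y+2,y+h-3],x:x+w,1].mean(0)<110)[0]+x)
E
```

```text
22.225 [0.53665409 0.08162767 0.19944414] [-3.03009255  0.04386838 10.85688446]
[ 260  295  136   31 3610] [0.53521616 0.0807743  0.137     ]
[] [260 303 304 305 306 348 349 350 351 394 395]
```

```bash
python3 - <<'E'
from h import *
d=manip.snapshot('wrist'); i=d['color'].astype(int)
for v in (302,308,314,320): print(v,[int(i[v,u,0]) for u in range(296,360,2)])
E
```

```text
302 [93, 93, 93, 49, 5, 46, 82, 93, 93, 93, 93, 91, 91, 90, 90, 90, 91, 90, 91, 90, 90, 93, 93, 93, 93, 92, 38, 6, 62, 93, 93, 93]
308 [104, 105, 104, 41, 14, 54, 92, 104, 97, 101, 132, 160, 160, 162, 162, 162, 162, 162, 162, 162, 162, 140, 102, 99, 102, 103, 45, 17, 75, 105, 105, 105]
314 [103, 103, 103, 50, 12, 51, 93, 97, 113, 170, 179, 193, 194, 195, 195, 195, 195, 195, 195, 194, 193, 180, 174, 138, 99, 100, 42, 9, 75, 104, 103, 103]
320 [86, 85, 86, 52, 6, 45, 82, 86, 89, 147, 166, 173, 173, 173, 173, 173, 173, 173, 173, 172, 173, 168, 159, 104, 86, 84, 37, 5, 65, 86, 86, 86]
```

The bubble spans u≈313–341 (centre 327) against the lines' mid of 327, so it is centred while pressed. Handing in.

```bash
python3 -c "
from station import manip
print(manip.sign_off())"
```

```text
the job is handed in; nothing more can be done
None
```

The job is handed in at about 22 s of the 64 s allowed: the heat lever is off, the level is on the plate's middle with its bubble centred by the knob, and the fingers are pressing it down with about 11 N.

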